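Shift a spring-locked carton shuttle to its other end

ROBOT

A 6-joint arm with a two-finger parallel gripper is mounted at the origin on a cart in front of the work surface, level with it; the furniture and walls round the work are solid. World frame = base frame: x ahead of the robot, y to its left, z up, the work surface at z = 0. Lengths are in mm, angles in rad, forces in N, time in s.
With the tool pointing down it reaches from about 225 to 875 mm from the base axis. Payload 3.4 kg.
Tool frame: the origin (TCP) lies on the mounting face of the last link; the fingertips stand 173 mm ahead of it and the grasp point (between the pads) lies 155 mm ahead of it (robot.pinch_z is the distance from the TCP to the grasp point, in mm); z points along the fingers, y is the line along which they close (so a half turn about z gives the same grasp; the last joint's range is limited). The gripper opens to 85 mm and grips with 20 to 120 N. Pads are 22 mm wide; open, the fingers measure 114 mm over their backs; the gripper's body (76 mm by 85 mm) begins 54 mm behind the grasp point. The pads swing forward as they close: fully open they stand 13 mm farther back than shut.
Start: joints at [-1.224, 0.276, 1.505, -0, 1.361, -0.121], TCP at [259.28, -513.243, 404.728] pointing down, gripper open.
Joint ranges: [-2.89, 2.89], [-0.75, 2.08], [0.22, 2.7], [-1.18, 4.32], [0.11, 2.71], [-2.7, 2.7]. Speed limits (rad/s): [2.57, 2.57, 3.14, 3.14, 3.14, 3.14].

INTERFACE

Orientations are given as a unit quaternion [w, x, y, z].
In Python, from cell import robot gives the robot as it stands. The module is installed in compiled form; this text tells all that it offers.
- The arm moves only by the tool play_rows, never from a script. Its arguments are lists of equal length, an entry for each row: "slide": the shift along the tool's x, y, z in mm, a list of three; "roll": the turn about the tool's z in rad; "fingers": the opening, from 0 (shut) to 1 (fully open). In form: {"slide": [[dx, dy, dz], ...], "roll": [roll, ...], "fingers": [fingers, ...]}. A call has 1 to 20 rows; each row shifts and turns the commanded pose from where the row before left it, along the tool's axes as they then stand; what a row does not reach is not made up. A row lasts 1/12 s, in which the tool goes at most 41.7 mm and 7.16 degrees, less where a joint would pass 70% of its speed; a pose out of reach is approached as far as the arm can. A call with a gripper value outside its range is refused whole. The fingers move at their own pace and stop on an object; "newtons" is the grip in N (left out, the last holds). Time passes only in rows, so rows that do not move let the fingers close. It gives the time, the measured TCP pose, the force, the opening and the grip force at its end, in the units of the state.
- robot.get_obs(): the state, without advancing time (a new reading comes with each control period).
- robot.grab_frame(name): name is "scene" or "top" or "wrist"; returns the picture (480x640x3 uint8, red, green, blue); there is no depth.
- robot.calibration(name): a dict with "fx", "fy", "cx", "cy" (pixels), "xyz" and "orientation" of the camera in the world. Camera axes: x right, y down, z forward; pixel columns grow to the right and rows downward; lengths in mm; the calibration is good to about 2 mm. A picture is of the moment at which its call begins: read the wrist's pose just before it. calibration takes no time and is no camera call; for the wrist camera it gives the pose at the moment of the call.
- robot.finish_job(): hands the job in; it is judged then, once.
Trained networks look in the newest picture that a camera, given by its name, has taken for a name from the list of things; names that differ only in an ending like _2 or _b are one class to them, and where a whole thing is asked for, a point or a joint stands for the part that bears it (a point fixed in the world has none). Each returns a list of dicts, best first, with "score" (0 to 1); they miss things now and then, are a little off and sometimes report something else, mostly with a low value. They report only what shows in the picture. A call takes as long as a camera call. They do not tell look-alikes from the thing itself.
- robot.spot_in(label, camera): "xyz" ([x, y, z] in mm, in world coordinates, good to about 4 mm: the middle of the surface that is visible of it).
- robot.masks_of(label, camera): "pixels" (480x640 bool, what is visible of it).
The state is a dict: "t": time; "joint_pos": joint angles; "qd": joint speeds; "tau": joint torques, N m; "tcp_pos": TCP position; "eef_rot": TCP orientation; "contact_force": force on the tool from outside, world axes, zero at the start; "wrist_torque": the same for the moment, N m; "grip_width": opening from 0.0 (shut) to 1.0 (fully open); "gripper_force": force on a finger pad.
Only numpy, scipy, OpenCV 4.12 (cv2) and the standard library are available. Lean on these libraries where they do the work, as an engineer would, in place of code of your own. Each camera call takes 0.05 s, during which the arm holds its last target. There are 200 camera calls.

TASK

With a fingertip, press the slide fixture's long spring bar all the way down so that its stop pin drops, and keep it down while you push the shuttle by its upright lug past the pin to the end stop. Then let the bar spring back up so that the pin locks the shuttle there. Lift nothing: the carton stays lying in the shuttle, and the other things stay where they stand.

Things in the scene. Friction and masses are not known exactly. Their poses are not given: they have to be found in the camera images.
- fixture: Slide fixture fixed to the table, base plate 225 (x) x 215 (y) x 10 mm, with rails, shuttle and spring bar; highest part 72 mm. Origin at table height; z up, y = direction the shuttle has to travel, x across, away from the robot. Turned up to 20 degrees. The shuttle starts at the -y end; the end stop (block with two rubber bumpers) is at the +y end; the bar runs along the edge nearest the robot.
- bar_top (a point): Best place to press the spring bar: on its top, mid-width, 34 mm to -y of the lug's pushing face at the start; moves down with the bar. Flat steel bar 40 mm wide, 180 mm long: fixture x -105 to -65, y -130 to +50 mm; top 40 mm above the table when up, 26 mm when fully down. It goes straight down without tilting wherever it is pressed. Axes as the fixture's.
- stop_bar (a joint): How far the spring bar with its stop pin is pressed down, in m: 0 up, 0.014 fully down on a hard stop. The spring pushes back with 3 N at the top and about 7 N fully down, and returns the bar when it is let go. The pin is clear of the shuttle from 0.0085 on.
- pin_tip (a point): Middle of the top of the stop pin, a steel block 12 (x) x 10 (y) mm on a short arm of the bar, 17 mm to +x of the bar's edge, so a finger sliding along the bar's middle passes beside it; fixture x -42, y 0, 50 mm above the table when up. The shuttle has a front and a rear keeper wall with a hollow between: with the pin up neither passes; a bar let go halfway traps the shuttle.
- shuttle (a joint): Travel of the shuttle along the fixture's +y, in m: 0 at the start, stopped by the raised pin at about 0.005, rear keeper past the pin from 0.071, 0.078 against the end stop. It slides with about 1.5 N of friction, stays where it is left and cannot leave its rails.
- lug_face (a point): Middle of the rear (-y) face of the shuttle's push lug, to be pushed toward +y; 58 mm above the table, over the bar's middle line (fixture x -85), moves with the shuttle. The lug is an upright wall 12 mm thick (y), 76 mm wide (x), 44 to 72 mm above the table: it stands across the whole bar, 4 mm clear of it, so a finger pressing on the bar behind it pushes it with its side. Axes as the fixture's.
- carton: Small printed folding carton, 117 x 34 x 34 mm, 32 g, lying along the fixture's x in the open nest of the shuttle, 2.5 mm play all round. Origin at the centre of its underside, 36 mm above the table, 128 mm to +x and 28 mm to +y of the lug_face point. It stays lying there and rides along.
- bottle_near: Small lacquer bottle with a black cap, 27 mm wide, 74 mm tall, standing on the table beyond the end stop; origin at the centre of its underside. Leave it alone.
- carton_up: Small folding carton standing on end, 34 x 34 x 117 mm, on the table past the starting end of the fixture; origin at the centre of its underside. Leave it alone.
- counter: Round hand tally counter with a finger ring, 46 x 67 x 22 mm, lying on the table beyond the end stop, nearer to the robot than the bottle; origin on its underside. Leave it alone.
Not all that is in view belongs to the job. What is shaped like the carton but green or turquoise is not meant.

How it is judged (in metres and radians):
On the way, in this order (a step that is already met when the one before it is completed fails the run):
1. the spring bar is pressed down far enough to drop the pin while the shuttle is still at its start (value of joint stop_bar above 0.009 m and value of joint shuttle below 0.012 m), for 0.1 s.
2. the shuttle has been slid past the pin with the bar still held down (value of joint stop_bar above 0.007 m and value of joint shuttle above 0.071 m), for 0.1 s.
At the end, for the whole second after the job is handed in: The shuttle is past the stop pin at its far end (travel over 71 mm of 78 mm), the spring bar is up again (within 3 mm) with the pin behind the shuttle, the carton lies at rest in the shuttle's nest, and the bottle, the upright carton and the tally counter are within 15 mm of where they stood (value of joint shuttle above 0.071 m and value of joint stop_bar below 0.003 m and z of carton in the frame of fixture below 0.042 m and y of carton in the frame of lug_face between 0.022 and 0.034 m and angle between carton's own z axis and vertical below 0.1 rad and linear speed of carton below 0.02 m/s and distance of each of bottle_near, carton_up, counter from where it was at the start of the episode below 0.015 m); the robot touches nothing.
It fails at once if the bar is let go while the shuttle is halfway over the pin (value of joint shuttle between 0.015 and 0.066 m and value of joint stop_bar below 0.004 m).
It fails at once if the carton is lifted or knocked out of the shuttle (z of carton in the frame of fixture above 0.05 m or angle between carton's own z axis and vertical above 0.4 rad).
It fails at once if the bottle is moved, lifted or knocked over (distance of bottle_near from where it was at the start of the episode above 0.015 m or angle between bottle_near's own z axis and vertical above 0.3 rad).
It fails at once if the upright carton is moved, lifted or knocked over (distance of carton_up from where it was at the start of the episode above 0.015 m or angle between carton_up's own z axis and vertical above 0.3 rad).
It fails at once if the tally counter is moved, lifted or knocked over (distance of counter from where it was at the start of the episode above 0.015 m or angle between counter's own z axis and vertical above 0.3 rad).
It also fails if it takes over 38 s, if anything falls off the work surface, if the arm or the gripper's body presses on something with over 40 N, if the wrist force passes 120 N, or if a joint passes its speed limit or range.

## Working session

There is one attempt and no reset: what is moved stays moved. The work goes in short steps, Python scripts to look and compute and a tool call to move; the robot and the scene stay as the last step left them, time stands still between calls to the robot, and variables do not carry over. Pictures are saved under pics/ and viewed, at most 10 in all, crops included, and the job is handed in when it is done.

Besides the shell and the picture viewer there is one more tool, called after "Request:" in YAML: its name, and indented under it one key for each argument. play_rows: Moves the arm, as the interface text tells. Its arguments: {"type":"object","properties":{"slide":{"type":"array"},"roll":{"type":"array"},"fingers":{"type":"array"},"newtons":{"type":"number"}},"required":["slide","roll","fingers"]}

```bash
mkdir -p pics; python3 - <<'E'
from cell import robot
import cv2
for c in ("top","scene"):
    im=robot.grab_frame(c); cv2.imwrite(f"pics/{c}0.png",im[:,:,::-1])
    for l in ("fixture","bar_top","lug_face","pin_tip","carton","bottle_near","carton_up","counter"):
        r=robot.spot_in(l,c); print(c,l,[( [round(v) for v in d["xyz"]],round(d["score"],2)) for d in r[:3]])
print(robot.get_obs()); print(robot.calibration("top"))
E
```

```text
top fixture [([525, -27, 11], 0.85)]
top bar_top [([457, -15, 40], 0.87), ([570, -210, 121], 0.5)]
top lug_face [([514, -49, 62], 0.63)]
top pin_tip [([457, -15, 43], 0.91)]
top carton [([572, -64, 71], 0.88), ([602, -332, 35], 0.82), ([759, -220, 34], 0.8)]
top bottle_near [([595, 115, 36], 0.46)]
top carton_up [([571, -210, 119], 0.69)]
top counter [([504, 143, 23], 0.89), ([458, -17, 40], 0.28)]
scene fixture [([507, -3, 25], 0.96)]
scene bar_top [([462, 2, 42], 0.63)]
scene lug_face [([504, -36, 52], 0.97), ([461, -1, 37], 0.63)]
scene pin_tip [([464, -3, 39], 0.62)]
scene carton [([419, -292, 34], 0.82), ([756, -15, 37], 0.74), ([572, -304, 34], 0.59)]
scene bottle_near []
scene carton_up [([563, -197, 67], 0.84)]
scene counter [([499, 153, 23], 0.76)]
{'t': 0.9, 'joint_pos': array([-1.22400018e+00,  2.75887447e-01,  1.50491135e+00, -1.06959791e-05,
        1.36072749e+00, -1.21008516e-01]), 'qd': array([ 0.00154711, -0.00088955, -0.00017874,  0.00098644,  0.00143554,
       -0.00136279]), 'tau': array([ 2.27107421e-04, -4.16641223e+01, -2.46103406e+01, -1.67704393e-04,
       -1.24024677e-04,  5.49206121e-06]), 'tcp_pos': array([ 259.27402476, -513.23179331,  404.73064405]), 'eef_rot': array([ 3.35590389e-05,  9.72769080e-01,  2.31776433e-01, -1.45918266e-06]), 'contact_force': array([-0.37587914, -0.45497731,  0.60011371]), 'wrist_torque': array([ 0.02513051, -0.03640036, -0.02262048]), 'gripper_force': 0.0, 'grip_width': 0.9998011829929561}
{'fx': 559.377961623513, 'fy': 559.377961623513, 'cx': 327.255252794885, 'cy': 233.4905899287781, 'xyz': array([ 370.72748796,  -68.82566337, 1105.78967309]), 'orientation': array([-0.08036504,  0.70302066, -0.70183307,  0.08205944])}
```

View pics/top0.png

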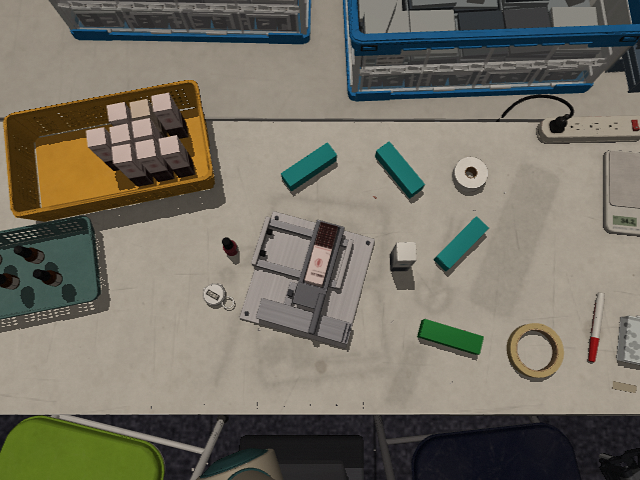

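View pics/scene0.png

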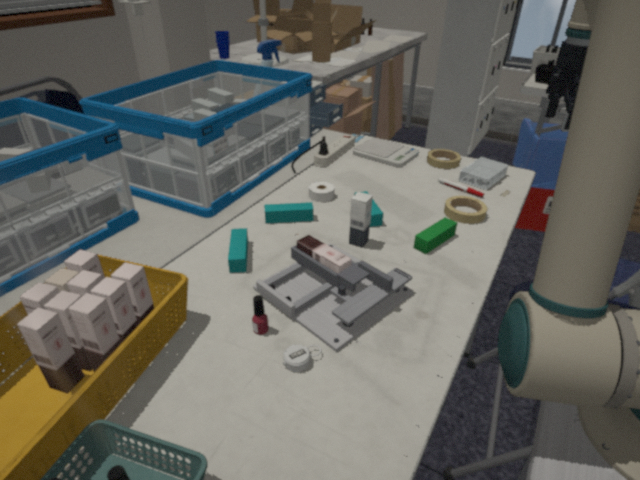

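The top view shows the fixture at about (310,280). Image left is +y, and the plate is turned about 17°. The bar runs from (262,308) to (350,335), the lug is near (322,310), and the shuttle with the carton is at (320,260). I'll zoom in to get the plate corners.

```bash
python3 - <<'E'
import cv2
im=cv2.imread("pics/top0.png")[200:355,230:385]
cv2.imwrite("pics/crop.png",cv2.resize(im,None,fx=3.8,fy=3.8,interpolation=cv2.INTER_CUBIC))
E
```

```text
(no output)
```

View pics/crop.png

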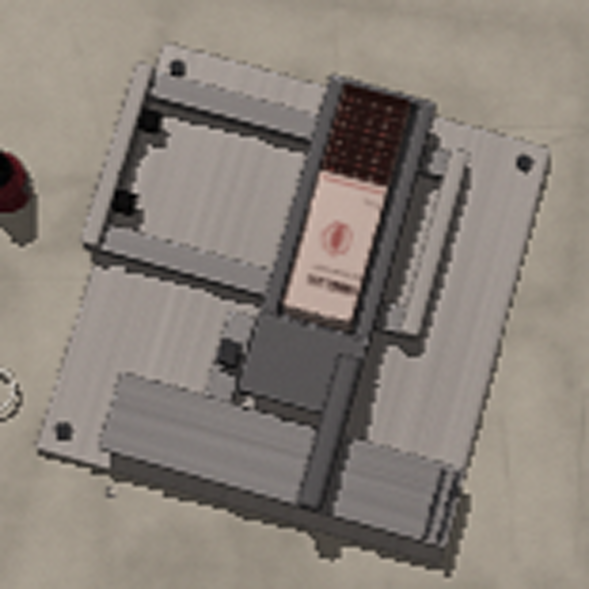

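The crop shows four things: the bar top with corners near (120,372), (102,450), (463,470) and (445,545); the lug as a dark strip from (347,355) to (314,504); plate corners at (165,43), (550,150) and (38,452); and the pin near (230,352).

```bash
cat >h.py <<'E'
import numpy as np
from cell import robot
from scipy.spatial.transform import Rotation as R
def ray(c,u,v,z):
    k=robot.calibration(c); q=k["orientation"]
    d=R.from_quat(np.r_[q[1:],q[0]]).apply([(u-k["cx"])/k["fx"],(v-k["cy"])/k["fy"],1])
    p=k["xyz"]; return p+d*(z-p[2])/d[2]
E
python3 - <<'E'
from h import *
f=lambda x,y,z: ray("top",230+x/3.8,200+y/3.8,z)[:2]
bar=np.array([f(120,372,40),f(102,450,40),f(463,470,40),f(445,545,40)])
pl=np.array([f(165,43,10),f(550,150,10),f(38,452,10)])
lug=np.array([f(335,352,72),f(361,358,72),f(300,501,72),f(328,508,72)])
print("bar",bar.round(1));print("len",np.linalg.norm(bar[0]-bar[2]),np.linalg.norm(bar[0]-bar[1]))
print("plate",np.linalg.norm(pl[0]-pl[1]),np.linalg.norm(pl[0]-pl[2]),pl.round(1)); print("lug",lug.round(1))
e=(bar[0]+bar[1]-bar[2]-bar[3]);a1=np.arctan2(-e[0],e[1]);e=pl[0]-pl[1];a2=np.arctan2(-e[0],e[1]);e=pl[0]-pl[2];a3=np.arctan2(e[1],e[0])
print("ang",a1,a2,a3)
M=np.array([[-65,50],[-105,50],[-65,-130],[-105,-130]])
import cv2
Rm=R.from_euler('z',(a1+a2+a3)/3).as_matrix()[:2,:2]
o=bar.mean(0)-Rm@M.mean(0); print("origin",o,"bar resid",(bar-o-M@Rm.T).round(1))
print("lug local",((lug-o)@Rm).round(1)); print("plate local",((pl-o)@Rm).round(1))
E
```

```text
bar [[ 494.3   53.7]
 [ 455.5   61.6]
 [ 445.9 -117.8]
 [ 409.3 -108.7]]
len 178.23048905009838 39.580633860270716
plate 212.80728031589825 224.89268060536307 [[ 673.6   38.1]
 [ 615.4 -166.6]
 [ 456.8   97.9]]
lug [[500.5 -54.5]
 [497.6 -67.1]
 [428.8 -38. ]
 [425.5 -51.5]]
ang -0.2696820769134751 -0.276873709447365 -0.26922870207733435
origin [543.85995725 -12.10060604] bar resid [[-0.4  0.2]
 [-0.7 -2.7]
 [-0.4  2. ]
 [ 1.5  0.5]]
lug local [[ -30.4  -52.5]
 [ -29.8  -65.4]
 [-103.9  -55.9]
 [-103.4  -69.7]]
plate local [[ 111.5   83.2]
 [ 110.4 -129.6]
 [-113.4   82.6]]
```

Request:
play_rows:
  slide:
    - [0, 0, 0]
    - [0, 0, 0]
    - [0, 0, 0]
    - [0, 0, 0]
    - [0, 0, 0]
    - [0, 0, 0]
    - [0, 0, 0]
    - [30, 5, 0]
    - [38, 5, 0]
    - [38, 5, 0]
    - [38, 5, 0]
    - [38, 5, 0]
    - [38, 5, 0]
    - [38, 5, 0]
    - [38, 5, 0]
    - [38, 5, 0]
    - [38, 5, 0]
    - [38, 5, 0]
    - [38, 4, 0]
    - [0, 0, 0]
  roll: [-0.12, -0.12, -0.12, -0.12, -0.12, -0.12, -0.11, 0, 0, 0, 0, 0, 0, 0, 0, 0, 0, 0, 0, 0]
  fingers: [0, 0, 0, 0, 0, 0, 0, 0, 0, 0, 0, 0, 0, 0, 0, 0, 0, 0, 0, 0]

```text
t: 2.57
tcp_pos: [438.2, -92.3, 405.0]
eef_rot: [-0.001, 0.795, 0.607, 0.002]
contact_force: [-0.7, -0.5, -0.6]
grip_width: -0.0
gripper_force: 0.0
```

```bash
python3 - <<'E'
from h import *
import cv2
s=robot.get_obs(); q=s["eef_rot"]; r=R.from_quat(np.r_[q[1:],q[0]])
k=robot.calibration("wrist")
im=robot.grab_frame("wrist"); cv2.imwrite("pics/w1.png",im[:,:,::-1])
print(s["t"],s["tcp_pos"],s["grip_width"],s["joint_pos"].round(2)); x=r.apply([1,0,0]);print(np.arctan2(x[1],x[0]),r.apply([0,0,1]).round(3))
o=np.array([543.86,-12.1]);Rm=R.from_euler('z',-.272).as_matrix()[:2,:2]
print("local",(s["tcp_pos"][:2]-o)@Rm)
# predicted pixels of model points
kq=k["orientation"];kr=R.from_quat(np.r_[kq[1:],kq[0]])
for n,p in dict(bt=(-85,-101,40),lugtop0=(-104,-67.5,72),lugtop1=(-30,-67.5,72),pin=(-42,0,50),b1=(-105,50,40),b2=(-65,50,40),b3=(-105,-130,40),b4=(-65,-130,40)).items():
    w=np.r_[o+Rm@np.array(p[:2]),p[2]]; c=kr.inv().apply(w-k["xyz"]); print(n,(k["fx"]*c[0]/c[2]+k["cx"]).round(),(k["fy"]*c[1]/c[2]+k["cy"]).round())
E
```

```text
2.5667 [438.22931996 -92.31941408 404.97242449] -6.06967900502003e-05 [-0.37  0.08  1.75  0.    1.31 -0.1 ]
1.304581999032314 [ 0.002  0.004 -1.   ]
local [ -80.19559863 -105.64876204]
bt 314.0 215.0
lugtop0 292.0 185.0
lugtop1 376.0 185.0
pin 362.0 106.0
b1 292.0 46.0
b2 337.0 46.0
b3 295.0 242.0
b4 333.0 242.0
```

View pics/w1.png

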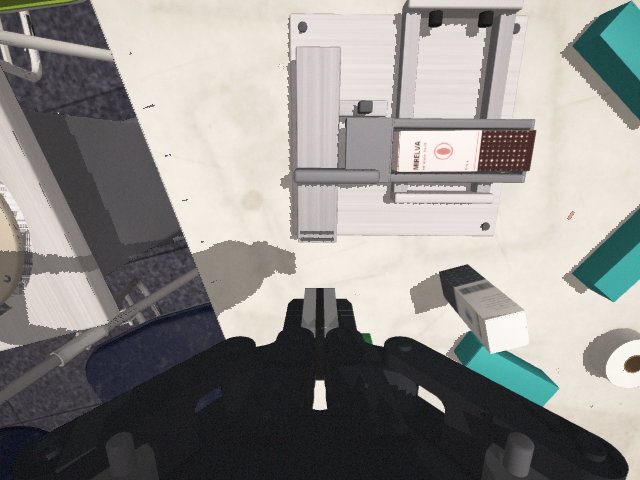

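The wrist view shows the bar at columns 297–341, the lug's rear face at row ~183 and columns 294–378, and the pin at (365,106). My model agrees to about 3 mm in x, so I'll move 2.5 mm to −x and then descend.

Request:
play_rows:
  slide:
    - [4, -2.5, 30]
    - [0, 0, 38]
    - [0, 0, 38]
    - [0, 0, 38]
    - [0, 0, 30]
    - [0, 0, 8]
    - [0, 0, 0]
    - [0, 0, 0]
  roll: [0, 0, 0, 0, 0, 0, 0, 0]
  fingers: [0, 0, 0, 0, 0, 0, 0, 0]

```text
t: 3.28
tcp_pos: [436.1, -94.2, 223.4]
eef_rot: [0.0, 0.797, 0.604, 0.0]
contact_force: [-0.0, 0.5, 0.8]
grip_width: 0.0
gripper_force: 0.0
```

```bash
python3 - <<'E'
from h import *
import cv2
s=robot.get_obs()
im=robot.grab_frame("wrist"); cv2.imwrite("pics/w2.png",im[:,:,::-1])
o=np.array([543.86,-12.1]);Rm=R.from_euler('z',-.272).as_matrix()[:2,:2]
print("local",(s["tcp_pos"][:2]-o)@Rm,s["tcp_pos"],s["contact_force"])
E
```

```text
local [ -81.7403988  -107.99200828] [436.1117807  -94.16148844 223.38302188] [-0.00382084  0.45303909  0.81594803]
```

View pics/w2.png

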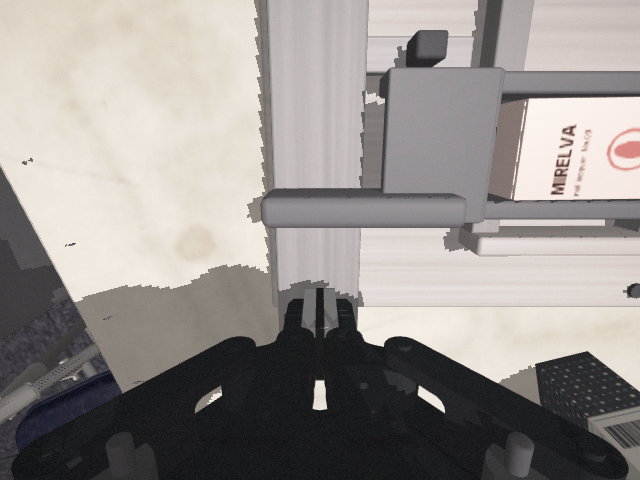

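The bar (columns 272–360) is centred under the fingertips at (320,300). The lug is ahead at rows 190–228. Next I press.

Request:
play_rows:
  slide:
    - [6, 0, 2]
    - [0, 0, 5]
    - [0, 0, 4]
    - [0, 0, 4]
    - [0, 0, 4]
    - [0, 0, 3]
    - [0, 0, 1]
    - [0, 0, 0]
    - [0, 0, 0]
  roll: [0, 0, 0, 0, 0, 0, 0, 0, 0]
  fingers: [0, 0, 0, 0, 0, 0, 0, 0, 0]

```text
t: 4.08
tcp_pos: [437.9, -87.5, 200.1]
eef_rot: [0.001, 0.797, 0.604, 0.001]
contact_force: [1.5, 1.0, 7.0]
grip_width: -0.004
gripper_force: 3.3
```

The force is 7 N and the tip is at z ≈ 27, so the bar is about 13 mm down. Now I push.

Request:
play_rows:
  slide:
    - [3, 0, 0]
    - [4, 0, 0]
    - [4, 0, 0]
    - [4, 0, 0]
    - [4, 0, 0]
    - [4, 0, 0]
    - [4, 0, 0]
    - [4, 0, 0]
    - [4, 0, 0]
    - [4, 0, 0]
    - [4, 0, 0]
    - [3, 0, 0]
    - [0, 0, 0]
  roll: [0, 0, 0, 0, 0, 0, 0, 0, 0, 0, 0, 0, 0]
  fingers: [0, 0, 0, 0, 0, 0, 0, 0, 0, 0, 0, 0, 0]

```text
t: 5.17
tcp_pos: [450.1, -43.9, 200.3]
eef_rot: [0.002, 0.796, 0.605, -0.0]
contact_force: [-1.1, -4.1, 7.6]
grip_width: -0.002
gripper_force: 3.4
```

Request:
play_rows:
  slide:
    - [4, 0, 0.3]
    - [4, 0, 0]
    - [4, 0, 0]
    - [4, 0, 0]
    - [4, 0, 0]
    - [4, 0, 0]
    - [4, 0, 0]
    - [4, 0, 0]
    - [4, 0, 0]
    - [4, 0, 0]
    - [4, 0, 0]
    - [3, 0, 0]
    - [2, 0, 0]
    - [0, 0, 0]
  roll: [0, 0, 0, 0, 0, 0, 0, 0, 0, 0, 0, 0, 0, 0]
  fingers: [0, 0, 0, 0, 0, 0, 0, 0, 0, 0, 0, 0, 0, 0]

```text
t: 6.33
tcp_pos: [463.3, 3.2, 199.9]
eef_rot: [0.002, 0.796, 0.605, -0.0]
contact_force: [-1.6, -5.2, 7.3]
grip_width: -0.001
gripper_force: 3.4
```

Request:
play_rows:
  slide:
    - [2, 0, 0]
    - [2, 0, 0]
    - [2, 0, 0]
    - [1, 0, 0]
    - [0, 0, 0]
  roll: [0, 0, 0, 0, 0]
  fingers: [0, 0, 0, 0, 0]

```text
t: 6.75
tcp_pos: [465.0, 9.2, 199.9]
eef_rot: [0.002, 0.796, 0.606, -0.001]
contact_force: [-2.0, -8.8, 7.5]
grip_width: -0.002
gripper_force: 3.4
```

Request:
play_rows:
  slide:
    - [2, 0, 0]
    - [2, 0, 0]
    - [0, 0, 0]
    - [0, 0, 0]
  roll: [0, 0, 0, 0]
  fingers: [0, 0, 0, 0]

```text
t: 7.08
tcp_pos: [465.4, 10.5, 200.0]
eef_rot: [0.004, 0.795, 0.607, -0.004]
contact_force: [-5.5, -24.8, 9.4]
grip_width: -0.002
gripper_force: 3.4
```

```bash
python3 - <<'E'
from h import *
import cv2
im=robot.grab_frame("wrist"); cv2.imwrite("pics/w3.png",im[:,:,::-1])
E
```

```text
(no output)
```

View pics/w3.png

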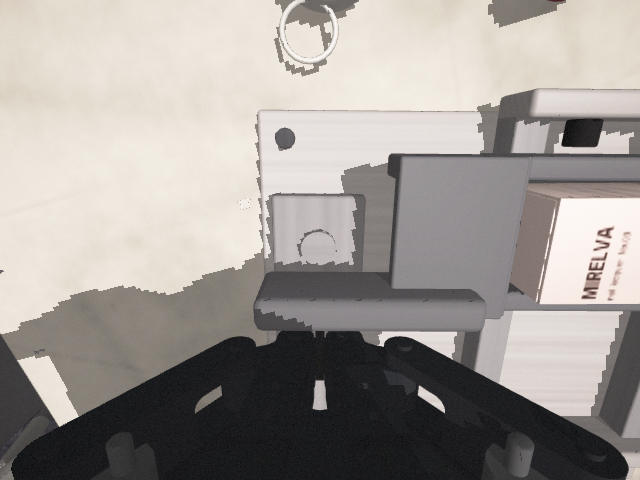

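The force rose to 25 N after about 102 mm of finger travel, and the lug sits at the end-stop position in the picture. I'll back off slightly and lift.

Request:
play_rows:
  slide:
    - [-4, 0, 0]
    - [-4, 0, 0]
    - [-2, 0, 0]
    - [0, 0, -4]
    - [0, 0, -5]
    - [0, 0, -8]
    - [0, 0, -15]
    - [0, 0, -30]
    - [0, 0, -38]
    - [0, 0, -38]
    - [0, 0, -38]
    - [-38, 0, -20]
    - [-38, 0, 0]
    - [-38, 0, 0]
    - [-20, 0, 0]
    - [0, 0, 0]
  roll: [0, 0, 0, 0, 0, 0, 0, 0, 0, 0, 0, 0, 0, 0, 0, 0]
  fingers: [0, 0, 0, 0, 0, 0, 0, 0, 0, 0, 0, 0, 0, 0, 0, 0]

```text
t: 8.47
tcp_pos: [425.8, -125.8, 394.8]
eef_rot: [0.0, 0.798, 0.603, -0.002]
contact_force: [0.3, -0.5, 0.3]
grip_width: 0.001
gripper_force: 0.0
```

```bash
python3 - <<'E'
from h import *
import cv2
print(robot.get_obs()["tcp_pos"])
im=robot.grab_frame("wrist"); cv2.imwrite("pics/w4.png",im[:,:,::-1])
E
```

```text
[ 425.83353817 -125.7951392   394.75939559]
```

View pics/w4.png

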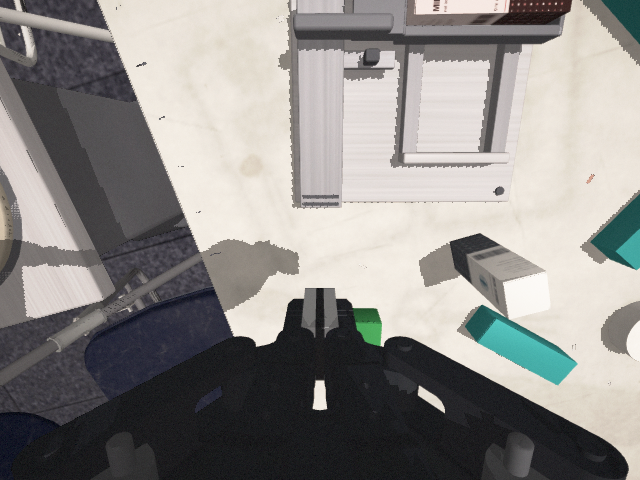

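The pin at (371,57) is up and now behind the shuttle's rear wall (row ~35). The carton is lying in its nest and the upright carton is undisturbed, so I'm handing the job in.

```bash
python3 -c "
from cell import robot
print(robot.finish_job())"
```

```text
the job is handed in; nothing more can be done
None
```

I pressed the bar down, pushed the shuttle to its end stop and let the bar spring back; the last picture shows the pin up behind the shuttle and the carton in its nest. The job is handed in, and no verdict came back.

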